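Re-tension a ratcheted carton clamp

TASK

The carton clamp has been wound too tight. Flip its pawl right back so that it stays off the teeth, turn the knob back until the sprung jaw stands visibly clear (at least 5 mm) of the cartons, and lay the pawl down on the teeth again. Then wind the knob up one notch at a time until the cartons are lightly held, stopping at the first notch at which the jaw plate is pushed back on its springs by about 6 mm or more (a push of some 4 N or more); don't force the knob against the pawl, don't crush or shift the cartons, and leave everything else on the bench alone.

Things in the scene. Friction and masses are not known exactly. Their poses are not given: they have to be found in the camera images.
- clamp: carton clamp fixed to the table: base plate 150 x 360 x 12 mm, grey housing with toothed wheel and knob at one end, carton bed at the other. Origin: on the table under the knob's axis; x across the clamp, towards the pawl, z up; jaw and cartons towards -y; plate from y = +105 to -255 mm. Offsets called 'clamp x, y' below are in this frame, heights above the table.
- knob (a joint): knob angle, rad, upright axis at the clamp origin; positive = clockwise from above = jaw advances; 0 fully back, 2.75 other stop. One notch = 0.3927; pawl down it clicks clockwise only and rests 0 to 0.03 past whole notches. Winding takes 0.03 N m friction + 0.06 per rad/s + 0.0204 per N on the jaw + about 0.01 for the pawl; pawl free, a tight jaw drives it back by itself till 1.5 N is left.
- knob_grip (a point): middle of the knob's black bar grip, on the axis, 75 mm up: bar 52 mm long, 14 thick, 28 high (61 to 89 mm up). Seen from above the bar lies along clamp x turned counter-clockwise by (1.2 - knob) rad. The point turns with the knob. The toothed wheel under the bar has radius 58 mm, top 53 mm above the table.
- pawl (a joint): steel flip-over pawl, rad: 0 = down, nose seated in the wheel's teeth; lifts to 0.12 as a tooth passes; 2.2 = thrown right back on its stop. Only its weight holds it: let go below about 1.75 it falls onto the teeth, above it falls back to 2.2. While the clamp is tight the tooth pinches the nose and lifting takes up to about 8 N, otherwise under 1 N.
- pawl_peg (a point): centre of the pawl's round steel peg handle, 13 mm diameter, 30 mm long, axis along clamp x, outboard of the wheel; pawl down it is at clamp x = 77, y = 9, height 59 mm. Pinch it across its diameter (along clamp y) from above; it turns between the fingers. Clear below it down to 12 mm above the table.
- pawl_hinge (a point): point on the pawl's level hinge (axis along clamp x), at clamp x = 50, y = 45, height 61 mm; the post there reaches to clamp x = 63. The peg runs on a 36 mm circle about this axis: from the -y side over the top to the +y side (joint 0: level with the hinge, 1.5: above it, 2.2: 20 mm to the +y side and 30 mm above it).
- carrier: the jaw: grey carrier block 80 x 12 x 50 mm, driven by the knob along clamp -y, 8 mm a notch, and in front of it the white pressing plate, 90 x 8 x 60 mm, held forward on two sprung pins (0.7 N/mm, so 5.6 N a notch once it presses; 33 mm of give). The pose is the carrier's, not the plate's; origin at the clamp's when knob is 0. Knob fully back, the plate is clear of the cartons.
- carton_a: carton next to the jaw, 100 x 36 (clamp y) x 75 mm, standing on the bed. Origin: middle of its underside; its face towards the jaw is 18 mm from the origin, at +y.
- carton_b: second carton, same size, between carton_a and the fixed fence at the end of the bed
- spare_carton: a single carton lying flat beside the clamp, 100 x 75 x 36 mm (bystander); origin under its middle
- marker: a marker pen lying beside the clamp, 125 mm long (bystander); origin under its middle
- clear_tray: clear plastic tray with compartments, 130 x 340 x 60 mm (bystander); origin under its middle
- spray_bottle: white bottle, 60 mm wide, 160 mm high (bystander); origin under its middle
- label_roll: paper roll standing on end, 90 mm wide, 50 mm high (bystander); origin under its middle
- tape_dispenser: grey tape dispenser, 160 x 70 x 111 mm (bystander); origin under its middle
- parts_bin: grey open bin, 160 x 120 x 70 mm (bystander); origin under its middle
There are look-alikes about, which are no part of the job. Leave any purple look-alike of the carton_b alone.

How it is judged:
By the outcome, as a careful person would: the job done as asked, in the order asked, and still so for the second after the job is handed in, with the robot touching nothing.
It also fails if it takes over 72 s, if anything falls off the work surface, if the arm or the gripper's body presses on something with over 40 N, if the wrist force passes 120 N, or if a joint passes its speed limit or range.

ROBOT

A 7-joint arm with a two-finger parallel gripper is mounted at the origin on the work surface. World frame = base frame: x ahead of the robot, y to its left, z up, the work surface at z = 0. Lengths are in m, angles in degrees, forces in N, time in s.
With the tool pointing down it reaches from about 0.4 to 0.85 m from the base axis. Payload 10.4 kg.
Tool frame: the origin (TCP) lies between the finger pads; the fingertips stand 11 mm ahead of it and the grasp point (between the pads) lies 8 mm behind it; z points along the fingers, y is the line along which they close (so a half turn about z gives the same grasp; the last joint's range is limited). The gripper opens to 87 mm and grips with 3 to 60 N. Pads are 19 mm wide; open, the fingers measure 117 mm over their backs; the gripper's body (75 mm by 190 mm) begins 51 mm behind the grasp point.
Start: joints at [74.966, 19.034, -3.707, 83.658, 1.238, 77.344, -5.071], TCP at [0.148, -0.607, 0.234] pointing down, gripper open.
Joint ranges: [-148.97, 148.97], [-28.65, 121.19], [-84.17, 76.75], [9.2, 138.47], [-72.65, 252.65], [3.7, 117.97], [-149.18, 149.18]. Speed limits (degrees/s): [127.2, 127.2, 159.86, 159.86, 180, 180, 180].

INTERFACE

Orientations are given as a 3x3 rotation matrix whose columns are the frame's x, y, z axes.
In Python, from workcell import sensors, eyes, workorder gives the robot as it stands.
- The arm moves only by the tool drive_tool, never from a script. Its argument "targets" is a list of rows, each an object with "slide": the shift along the world's x, y, z in m, a list of three; "delta_rot": the turn, a rotation vector about the world's x, y, z in rad, a list of three; "grip": the finger opening in m, from 0 to 0.087. A call has 1 to 12 rows; each row is the pose to reach, as a shift and turn from the pose commanded when the call began; what a row does not reach only later rows make up. A row lasts 1/10 s, in which the tool goes at most 50 mm and 8.59 degrees, less where a joint would pass 70% of its speed; a pose out of reach is approached as far as the arm can. A call with a gripper value outside its range is refused whole. The fingers move at their own pace and stop on an object; the grip force is fixed at half the most. Time passes only in rows, so rows that repeat a pose let the fingers close. It gives the time, the measured TCP pose, the force, the opening and the grip force at its end, in the units of the state.
- sensors.read_state(): the state, without advancing time (a new reading comes with each control period).
- eyes.camera(name): name is "side" or "top" or "wrist"; returns a dict with "frame" (420x560x3 uint8, blue, green, red), "fovy" (degrees; the focal length in pixels is half the picture's height over the tangent of half this angle, whatever the lens; pixels are square), "cx", "cy" (the principal point, pixels), "origin" and "orientation" of the camera in the world. Camera axes: x right, y down, z forward; pixel columns grow to the right and rows downward; lengths in m; the calibration is good to about 2 mm. A picture is of the moment at which its call begins. There is no depth.
- workorder.job_done(): hands the job in; it is judged then, once.
The state is a dict: "clock": time; "q": joint angles; "joint_velocities": joint speeds; "effort": joint torques, N m; "position": TCP position; "orientation": TCP orientation; "contact_force": force on the tool from outside, world axes, zero at the start; "moment": the same for the moment, N m; "grip_width": opening from 0.0 (shut) to 1.0 (fully open); "grasp_force": force on a finger pad.
Only numpy, scipy, OpenCV 4.12 (cv2) and the standard library are available. Lean on these libraries where they do the work, as an engineer would, in place of code of your own. Each camera call takes 0.05 s, during which the arm holds its last target. There are 200 camera calls.

## Working session

There is one attempt and no reset: what is moved stays moved. The work goes in short steps, Python scripts to look and compute and a tool call to move; the robot and the scene stay as the last step left them, time stands still between calls to the robot, and variables do not carry over. Pictures are saved under pics/ and viewed, at most 10 in all, crops included, and the job is handed in when it is done.

Besides the shell and the picture viewer there is one more tool, called after "Call:" as name(argument=value, ...) on one line, values as JSON. drive_tool: Moves the arm, as the interface text tells. Its arguments: {"type":"object","properties":{"targets":{"type":"array"}},"required":["targets"]}

```bash
mkdir -p pics; cat > h.py <<'E'
import numpy as np,cv2
from workcell import sensors,eyes,workorder
def snap(n,f):
    c=eyes.camera(n); cv2.imwrite('pics/'+f+'.png',c['frame']); np.save('pics/'+f+'.npy',c,allow_pickle=True); return c
def load(f): return np.load('pics/'+f+'.npy',allow_pickle=True).item()
def ray(c,u,v):
    f=c['frame'].shape[0]/2/np.tan(np.radians(c['fovy'])/2)
    d=np.array(c['orientation'])@np.array([(u-c['cx'])/f,(v-c['cy'])/f,1]); return np.array(c['origin']),d
def onz(c,u,v,z):
    o,d=ray(c,u,v); return o+d*(z-o[2])/d[2]
def pix(c,p):
    f=c['frame'].shape[0]/2/np.tan(np.radians(c['fovy'])/2)
    q=np.array(c['orientation']).T@(np.array(p)-np.array(c['origin'])); return q[:2]/q[2]*f+[c['cx'],c['cy']]
E
python3 - <<'E'
from h import *
a=snap('top','top0');b=snap('side','side0')
for c in (a,b): print(c['fovy'],c['cx'],c['cy'],c['origin'],np.round(c['orientation'],3))
s=sensors.read_state();print(s)
E
```

```text
47.25802539032117 276.5186201878928 209.81533169495654 [0.26771141 0.01592404 1.40802253] [[ 0.022 -0.984  0.179]
 [-1.    -0.022  0.002]
 [ 0.002 -0.179 -0.984]]
53.74299040325674 274.75917744100894 210.6242202542242 [-0.02502567  0.64321127  0.93769732] [[-0.752 -0.481  0.451]
 [-0.659  0.539 -0.525]
 [ 0.01  -0.692 -0.722]]
{'clock': 0.1, 'q': array([74.96518239, 19.06902774, -3.70622973, 83.69893506,  1.23852643,
       77.34156304, -5.07249541]), 'joint_velocities': array([ 0.05917137, -0.13518014,  0.059341  , -0.10744852,  0.00774798,
       -0.05938111,  0.0431313 ]), 'effort': array([ 2.34984014e-03, -6.24547434e+01,  2.52540805e-02, -3.90719748e+01,
       -6.14085258e-02,  3.65556171e-02,  8.27238949e-06]), 'position': array([ 0.14836011, -0.60682188,  0.23284492]), 'orientation': array([[ 9.71389266e-01,  2.37492663e-01, -3.58658834e-04],
       [ 2.37492923e-01, -9.71388574e-01,  1.16167283e-03],
       [-7.25083206e-05, -1.21361545e-03, -9.99999261e-01]]), 'contact_force': array([-0.36833175, -0.63386037,  0.01657613]), 'moment': array([ 0.00264567, -0.03615284, -0.0008755 ]), 'grasp_force': 0.0, 'grip_width': 1.0002162243795527}
```

View pics/top0.png

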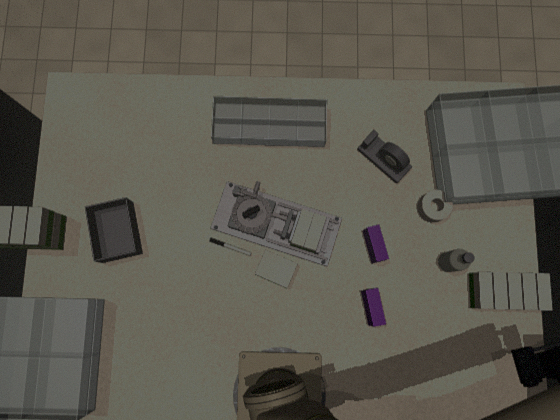

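View pics/side0.png

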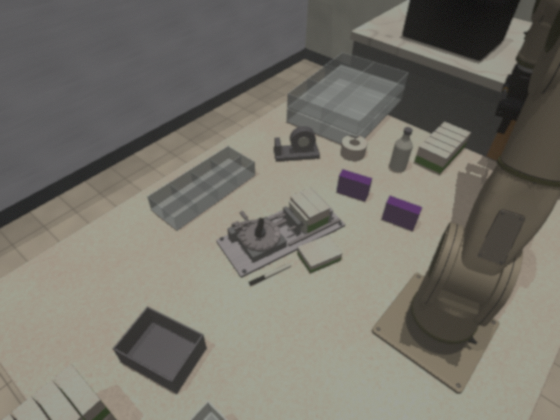

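The top view shows the clamp: knob and wheel near (251,212), pawl near (258,188), cartons near (308,230). The side view has the knob at (260,228). I'll enlarge both.

```bash
python3 - <<'E'
from h import *
a=load('top0')['frame'][170:280,200:350];b=load('side0')['frame'][175:285,205:355]
g=lambda i:cv2.resize(np.uint8(255*(i/255.)**.6),None,fx=5,fy=5,interpolation=cv2.INTER_CUBIC)[:, :750]
A=g(a);cv2.imwrite('pics/ca.png',A);cv2.imwrite('pics/cb.png',g(b))
E
```

```text
(no output)
```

View pics/ca.png

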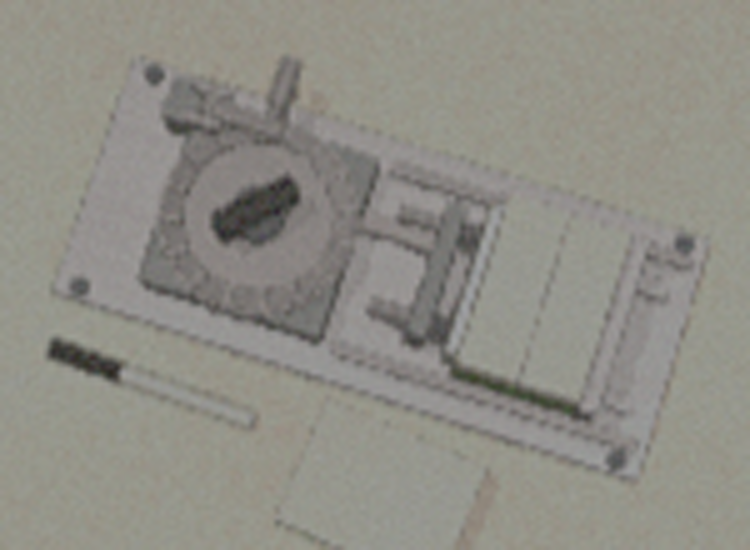

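View pics/cb.png

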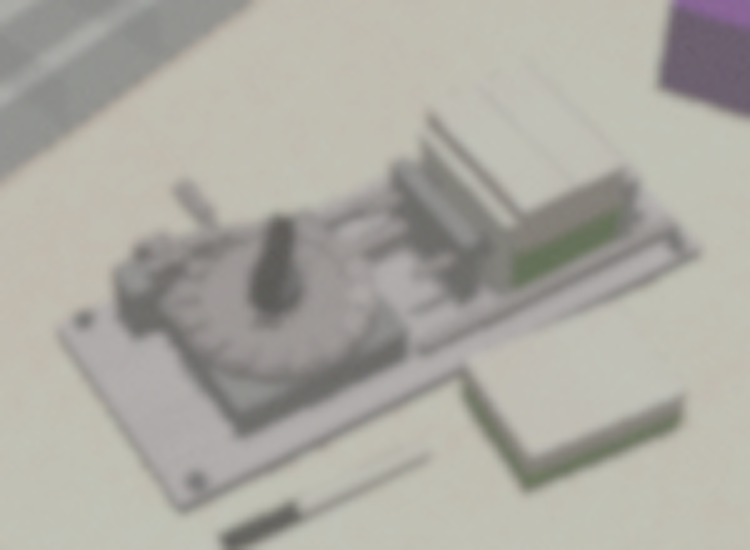

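The crops show the plate corners at (140,60), (710,240), (635,478) and (55,292) in crop pixels. The bar runs (217,230)–(297,187) and the peg (270,115)–(292,60).

```bash
python3 - <<'E'
from h import *
a=load('top0');b=load('side0')
P=lambda u,v,z:onz(a,u/5+200-.4,v/5+170-.4,z)
k=[P(*p,.012) for p in [(140,60),(710,240),(635,478),(55,292)]]
cl=np.array([[75,105],[75,-255],[-75,-255],[-75,105]])/1e3
W=np.array(k)[:,:2]
# rigid fit
cc=cl-cl.mean(0);ww=W-W.mean(0)
th=np.arctan2((cc[:,0]*ww[:,1]-cc[:,1]*ww[:,0]).sum(),(cc*ww).sum())
R=np.array([[np.cos(th),-np.sin(th)],[np.sin(th),np.cos(th)]]);o=W.mean(0)-R@cl.mean(0)
print('theta',np.degrees(th),'org',o,'res',np.round((W-(cl@R.T+o))*1e3,1))
e1,e2=P(217,232,.089),P(297,189,.089)
print('bar mid',(e1+e2)/2,'len',np.linalg.norm(e1-e2)); d=R.T@(e2-e1)[:2];print('knob',1.2-np.arctan2(d[1],d[0]), 'clamp',R.T@((e1+e2)[:2]/2-o))
g=P(281,88,.059)[:2];print('peg clamp',R.T@(g-o))
for n,p in [('org',(0,0,.089)),('peg',(.077,.009,.059)),('hinge',(.05,.045,.061)),('c1',(.075,.105,.012)),('c4',(-.075,.105,.012)),('c2',(.075,-.255,.012))]:
    w=np.r_[R@p[:2]+o,p[2]];print(n,np.round(w,4),'top',(pix(a,w)-[200,170])*5,'side',(pix(b,w)-[205,175])*5)
j=[R.T@(P(u,v,z)[:2]-o) for u,v,z in [(462,205,.05),(410,340,.05),(505,205,.075),(450,358,.075)]];print(np.round(j,4))
E
```

```text
theta -16.661633401661433 org [0.50454208 0.09099117] res [[-2.4 -2.7]
 [-0.5  1.8]
 [ 2.5  2.5]
 [ 0.4 -1.5]]
bar mid [0.5008219  0.09017755 0.089     ] len 0.05067356469472214
knob 1.9554493607537848 clamp [-0.00333071 -0.0018461 ]
peg clamp [0.07349426 0.01090395]
org [0.5045 0.091  0.089 ] top [253.8222846  201.87485637] side [272.14545093 241.38463829]
peg [0.5809 0.0775 0.059 ] top [284.05326869  81.35066776] side [192.17920815 198.10462771]
hinge [0.5653 0.1198 0.061 ] top [209.63080145 105.30494461] side [159.61046249 249.53457624]
c1 [0.6065 0.1701 0.012 ] top [133.59496989  54.02420054] side [ 52.55588203 318.94154946]
c4 [0.4628 0.2131 0.012 ] top [ 50.34285817 290.53519761] side [177.54049891 501.67046162]
c2 [ 0.5033 -0.1748  0.012 ] top [711.0349984  237.26739674] side [555.47111459  93.67645935]
[[ 0.042  -0.1088]
 [-0.0415 -0.1043]
 [ 0.0449 -0.1325]
 [-0.0473 -0.1293]]
```

Call:
drive_tool(targets=[{"slide":[0.02,0.03,0.03],"delta_rot":[0,0,0.14],"grip":0.087},{"slide":[0.05,0.08,0.05],"delta_rot":[0,0,0.28],"grip":0.087},{"slide":[0.08,0.12,0.06],"delta_rot":[0,0,0.42],"grip":0.087},{"slide":[0.11,0.16,0.06],"delta_rot":[0,0,0.56],"grip":0.087},{"slide":[0.14,0.2,0.06],"delta_rot":[0,0,0.7],"grip":0.087},{"slide":[0.17,0.24,0.06],"delta_rot":[0,0,0.84],"grip":0.087},{"slide":[0.2,0.28,0.06],"delta_rot":[0,0,0.98],"grip":0.087},{"slide":[0.22,0.32,0.06],"delta_rot":[0,0,1.12],"grip":0.087},{"slide":[0.25,0.36,0.06],"delta_rot":[0,0,1.26],"grip":0.087},{"slide":[0.28,0.4,0.06],"delta_rot":[0,0,1.4],"grip":0.087},{"slide":[0.3,0.44,0.06],"delta_rot":[0,0,1.54],"grip":0.087},{"slide":[0.32,0.48,0.06],"delta_rot":[0,0,1.68],"grip":0.087}])

```text
clock: 1.3
position: [0.4691, -0.1248, 0.2934]
orientation: [[-0.348, 0.938, -0.0], [0.938, 0.348, 0.0], [0.0, 0.0, -1.0]]
contact_force: [1.2, 0.1, 1.0]
grip_width: 1.001
grasp_force: 0.0
```

Call:
drive_tool(targets=[{"slide":[0.02,0.04,0],"delta_rot":[0,0,0.14],"grip":0.087},{"slide":[0.04,0.07,0],"delta_rot":[0,0,0.28],"grip":0.087},{"slide":[0.06,0.11,0],"delta_rot":[0,0,0.42],"grip":0.087},{"slide":[0.08,0.15,0],"delta_rot":[0,0,0.56],"grip":0.087},{"slide":[0.09,0.18,0],"delta_rot":[0,0,0.7],"grip":0.087},{"slide":[0.1,0.21,0],"delta_rot":[0,0,0.84],"grip":0.087},{"slide":[0.1,0.21,0],"delta_rot":[0,0,0.93],"grip":0.087},{"slide":[0.1,0.21,0],"delta_rot":[0,0,0.93],"grip":0.087},{"slide":[0.1,0.21,0],"delta_rot":[0,0,0.93],"grip":0.087},{"slide":[0.1,0.21,0],"delta_rot":[0,0,0.93],"grip":0.087}])

```text
clock: 2.3
position: [0.5684, 0.0818, 0.2935]
orientation: [[-0.957, 0.291, -0.0], [0.291, 0.957, -0.001], [-0.0, -0.001, -1.0]]
contact_force: [0.4, -0.9, 0.1]
grip_width: 0.998
grasp_force: 0.0
```

```bash
python3 - <<'E'
from h import *
c=snap('wrist','w0');s=sensors.read_state();print(s['clock'],s['position'],np.round(s['orientation'],3),s['q'],s['contact_force'])
print(c['origin'],np.round(c['orientation'],3),c['fovy'])
E
```

```text
2.35 [0.56844427 0.08187386 0.2935647 ] [[-0.957  0.291  0.   ]
 [ 0.291  0.957 -0.001]
 [-0.    -0.    -1.   ]] [ 27.87397094  17.50647126 -50.34353544  84.17247309  13.47959596
  84.60692428  50.67441383] [-0.2569063   0.05974433 -0.82744159]
[0.49176104 0.10431595 0.44461314] [[ 0.291  0.915  0.28 ]
 [ 0.957 -0.278 -0.086]
 [-0.     0.293 -0.956]] 66.81415212510527
```

View pics/w0.png

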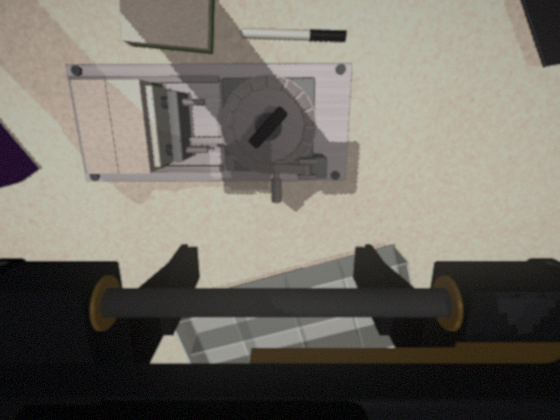

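The wrist view shows the plate corners at (66,64), (352,64), (350,181) and (86,181). The bar is centred on (268,127) and the peg on (277,190).

```bash
cat >> h.py <<'E'
def fit(W,cl):
    cc=cl-cl.mean(0);ww=W-W.mean(0)
    th=np.arctan2((cc[:,0]*ww[:,1]-cc[:,1]*ww[:,0]).sum(),(cc*ww).sum())
    R=np.array([[np.cos(th),-np.sin(th)],[np.sin(th),np.cos(th)]]);return th,R,W.mean(0)-R@cl.mean(0)
def bar(c,o,R,z=.089):
    """dark bar by mask near the axis -> mid (clamp frame), knob angle"""
    f=c['frame'];u,v=pix(c,np.r_[o,z]).astype(int);g=cv2.cvtColor(f,cv2.COLOR_BGR2GRAY)
    m=np.zeros_like(g);cv2.circle(m,(int(u),int(v)),28,255,-1);m&=np.uint8((g<45)*255)
    n,l,st,_=cv2.connectedComponentsWithStats(m);i=1+st[1:,4].argmax();ys,xs=np.where(l==i)
    P=np.array([onz(c,x,y,z)[:2] for x,y in zip(xs,ys)]);q=(P-o)@R;e,V=np.linalg.eigh(np.cov(q.T));d=V[:,1]*np.sign(V[0,1])
    return q.mean(0),1.2-np.arctan2(d[1],d[0]),len(q),np.sqrt(12*e)
E
python3 - <<'E'
from h import *
c=load('w0')
W=np.array([onz(c,u,v,.012)[:2] for u,v in [(350,181),(86,181),(66,64),(352,64)]])
cl=np.array([[75,105],[75,-255],[-75,-255],[-75,105]])/1e3
th,R,o=fit(W,cl);print(np.degrees(th),o,np.round((W-(cl@R.T+o))*1e3,1))
print(bar(c,o,R))
e=onz(c,277,189,.059+.005)[:2];print('peg',e,R.T@(e-o),'pred',R@[.077,.009]+o)
for u,v,z in [(181,90,.05),(192,158,.05),(158,86,.06),(163,165,.06)]:print(R.T@(onz(c,u,v,z)[:2]-o))
E
```

```text
-16.753151847630846 [0.50623289 0.09257397] [[ 1.   3.9]
 [-1.6 -0.8]
 [ 0.2  0.2]
 [ 0.4 -3.3]]
(array([-0.00157011, -0.002786  ]), np.float64(1.944385285067912), 636, array([0.01528217, 0.046643  ]))
peg [0.57889792 0.07898188] [0.07349871 0.00793044] pred [0.5825589 0.0789968]
[-0.04163828 -0.10341199]
[ 0.03720885 -0.09696637]
[-0.04534369 -0.12621189]
[ 0.04417095 -0.13016366]
```

Call:
drive_tool(targets=[{"slide":[0.012,-0.004,-0.04],"delta_rot":[0,0,0],"grip":0.06},{"slide":[0.0125,-0.0045,-0.08],"delta_rot":[0,0,0],"grip":0.05},{"slide":[0.0125,-0.0045,-0.12],"delta_rot":[0,0,0],"grip":0.05},{"slide":[0.0125,-0.0045,-0.16],"delta_rot":[0,0,0],"grip":0.05},{"slide":[0.0125,-0.0045,-0.19],"delta_rot":[0,0,0],"grip":0.05},{"slide":[0.0125,-0.0045,-0.22],"delta_rot":[0,0,0],"grip":0.05},{"slide":[0.0125,-0.0045,-0.243],"delta_rot":[0,0,0],"grip":0.05},{"slide":[0.0125,-0.0045,-0.243],"delta_rot":[0,0,0],"grip":0.05},{"slide":[0.0125,-0.0045,-0.243],"delta_rot":[0,0,0],"grip":0.05}])

```text
clock: 3.25
position: [0.5812, 0.0781, 0.0512]
orientation: [[-0.957, 0.289, 0.0], [0.289, 0.957, 0.0], [-0.0, 0.0, -1.0]]
contact_force: [-0.3, -0.8, 0.5]
grip_width: 0.575
grasp_force: 0.0
```

Call:
drive_tool(targets=[{"slide":[0,0,0],"delta_rot":[0,0,0],"grip":0.02},{"slide":[0,0,0],"delta_rot":[0,0,0],"grip":0.005},{"slide":[0,0,0],"delta_rot":[0,0,0],"grip":0.005},{"slide":[0,0,0],"delta_rot":[0,0,0],"grip":0.005},{"slide":[0,0,0],"delta_rot":[0,0,0],"grip":0.005}])

```text
clock: 3.75
position: [0.5811, 0.0783, 0.0508]
orientation: [[-0.958, 0.288, 0.0], [0.288, 0.958, 0.0], [-0.0, 0.0, -1.0]]
contact_force: [-0.5, 0.1, 0.0]
grip_width: 0.209
grasp_force: 0.0
```

Call:
drive_tool(targets=[{"slide":[0,0,0],"delta_rot":[0,0,0],"grip":0.005},{"slide":[0,0,0],"delta_rot":[0,0,0],"grip":0.005},{"slide":[0,0,0],"delta_rot":[0,0,0],"grip":0.005}])

```text
clock: 4.05
position: [0.581, 0.0781, 0.0506]
orientation: [[-0.958, 0.288, -0.0], [0.288, 0.958, -0.0], [0.0, -0.0, -1.0]]
contact_force: [-0.5, -3.4, 1.1]
grip_width: 0.137
grasp_force: 30.0
```

Call:
drive_tool(targets=[{"slide":[0,0,0.0056],"delta_rot":[0,0,0],"grip":0.005},{"slide":[0.0005,0.0015,0.0126],"delta_rot":[0,0,0],"grip":0.005},{"slide":[0.0013,0.0042,0.0193],"delta_rot":[0,0,0],"grip":0.005},{"slide":[0.0024,0.0081,0.0252],"delta_rot":[0,0,0],"grip":0.005},{"slide":[0.0039,0.013,0.0302],"delta_rot":[0,0,0],"grip":0.005},{"slide":[0.0057,0.0189,0.0341],"delta_rot":[0,0,0],"grip":0.005},{"slide":[0.0076,0.0253,0.0367],"delta_rot":[0,0,0],"grip":0.005},{"slide":[0.0096,0.0321,0.0379],"delta_rot":[0,0,0],"grip":0.005},{"slide":[0.0117,0.0389,0.0377],"delta_rot":[0,0,0],"grip":0.005},{"slide":[0.0137,0.0456,0.0361],"delta_rot":[0,0,0],"grip":0.005},{"slide":[0.0151,0.0504,0.0339],"delta_rot":[0,0,0],"grip":0.005},{"slide":[0.0158,0.0526,0.0326],"delta_rot":[0,0,0],"grip":0.005}])

```text
clock: 5.25
position: [0.5977, 0.1303, 0.0844]
orientation: [[-0.958, 0.288, 0.002], [0.288, 0.958, -0.001], [-0.002, -0.001, -1.0]]
contact_force: [1.3, -5.9, 3.5]
grip_width: 0.133
grasp_force: 30.0
```

Call:
drive_tool(targets=[{"slide":[0,0,0],"delta_rot":[0,0,0],"grip":0.04},{"slide":[0,0,0],"delta_rot":[0,0,0],"grip":0.05},{"slide":[0,0,0],"delta_rot":[0,0,0],"grip":0.05},{"slide":[0,0,0],"delta_rot":[0,0,0],"grip":0.05},{"slide":[0,0,0],"delta_rot":[0,0,0],"grip":0.05},{"slide":[0,0,0.03],"delta_rot":[0,0,0],"grip":0.05},{"slide":[-0.005,-0.01,0.07],"delta_rot":[0,0,0],"grip":0.05},{"slide":[-0.015,-0.03,0.12],"delta_rot":[0,0,0],"grip":0.05},{"slide":[-0.03,-0.05,0.16],"delta_rot":[0,0,0],"grip":0.05},{"slide":[-0.03,-0.05,0.16],"delta_rot":[0,0,0],"grip":0.05}])

```text
clock: 6.25
position: [0.5682, 0.0792, 0.249]
orientation: [[-0.957, 0.29, 0.008], [0.29, 0.957, -0.001], [-0.008, 0.001, -1.0]]
contact_force: [0.7, 1.0, 0.1]
grip_width: 0.574
grasp_force: 0.0
```

```bash
python3 - <<'E'
from h import *
c=snap('wrist','w1');s=sensors.read_state();print(s['clock'],s['q'],s['contact_force'])
o=np.array([.504,.091]);t=np.radians(-16.7);R=np.array([[np.cos(t),-np.sin(t)],[np.sin(t),np.cos(t)]])
print(bar(c,o,R))
E
```

```text
6.3 [ 28.27250697  18.44495908 -50.07835077  88.92755513  14.46092588
  79.06851203  50.10201295] [-0.16983294  0.50213674 -0.31745699]
(array([-0.00022162, -0.00057897]), np.float64(0.9824052230740395), 756, array([0.01346445, 0.04742459]))
```

View pics/w1.png

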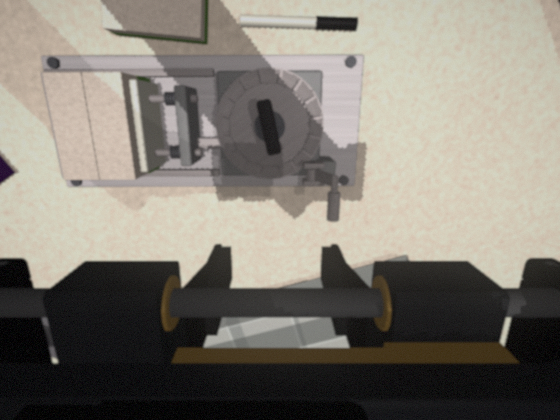

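Pawl is thrown back (peg at (333,205)), and the knob has driven itself back to about 0.98 rad. Next I hover over the knob.

Call:
drive_tool(targets=[{"slide":[-0.02,0.004,0],"delta_rot":[0,0,0.11],"grip":0.05},{"slide":[-0.045,0.008,-0.03],"delta_rot":[0,0,0.218],"grip":0.05},{"slide":[-0.0623,0.0094,-0.07],"delta_rot":[0,0,0.218],"grip":0.05},{"slide":[-0.0623,0.0094,-0.115],"delta_rot":[0,0,0.218],"grip":0.05},{"slide":[-0.0623,0.0094,-0.115],"delta_rot":[0,0,0.218],"grip":0.05},{"slide":[-0.0623,0.0094,-0.115],"delta_rot":[0,0,0.218],"grip":0.05}])

```text
clock: 6.9
position: [0.5042, 0.091, 0.1283]
orientation: [[-0.997, 0.073, -0.002], [0.073, 0.997, 0.001], [0.002, 0.001, -1.0]]
contact_force: [0.5, 0.2, 0.5]
grip_width: 0.576
grasp_force: 0.0
```

Call:
drive_tool(targets=[{"slide":[0,0,-0.03],"delta_rot":[0,0,0],"grip":0.05},{"slide":[0,0,-0.059],"delta_rot":[0,0,0],"grip":0.03},{"slide":[0,0,-0.059],"delta_rot":[0,0,0],"grip":0.005},{"slide":[0,0,-0.059],"delta_rot":[0,0,0],"grip":0.005},{"slide":[0,0,-0.059],"delta_rot":[0,0,0],"grip":0.005},{"slide":[0,0,-0.059],"delta_rot":[0,0,0],"grip":0.005},{"slide":[0,0,-0.059],"delta_rot":[0,0,0],"grip":0.005},{"slide":[0,0,-0.059],"delta_rot":[0,0,0],"grip":0.005},{"slide":[0,0,-0.059],"delta_rot":[0,0,0],"grip":0.005}])

```text
clock: 7.8
position: [0.5056, 0.0915, 0.0707]
orientation: [[-0.997, 0.073, 0.003], [0.073, 0.997, 0.001], [-0.003, 0.001, -1.0]]
contact_force: [0.6, 3.0, 7.1]
grip_width: 0.154
grasp_force: 30.0
```

```bash
python3 - <<'E'
from h import *
s=sensors.read_state();print({k:np.round(s[k],3) for k in ['clock','q','position','contact_force','moment','grip_width','grasp_force']});print(np.degrees(np.arctan2(s['orientation'][1,1],s['orientation'][0,1])))
E
```

```text
{'clock': np.float64(7.8), 'q': array([ 28.51 ,  21.898, -50.447, 108.714,  19.734,  58.326,  55.37 ]), 'position': array([0.506, 0.091, 0.071]), 'contact_force': array([0.626, 2.97 , 7.123]), 'moment': array([ 0.758, -0.004,  0.054]), 'grip_width': np.float64(0.154), 'grasp_force': np.float64(30.0)}
85.80548315716888
```

Call:
drive_tool(targets=[{"slide":[0,0,0],"delta_rot":[0,0,0.08],"grip":0.005},{"slide":[0,0,0],"delta_rot":[0,0,0.16],"grip":0.005},{"slide":[0,0,0],"delta_rot":[0,0,0.24],"grip":0.005},{"slide":[0,0,0],"delta_rot":[0,0,0.32],"grip":0.005},{"slide":[0,0,0],"delta_rot":[0,0,0.4],"grip":0.005},{"slide":[0,0,0],"delta_rot":[0,0,0.48],"grip":0.005},{"slide":[0,0,0],"delta_rot":[0,0,0.54],"grip":0.005},{"slide":[0,0,0],"delta_rot":[0,0,0.57],"grip":0.005},{"slide":[0,0,0],"delta_rot":[0,0,0.57],"grip":0.005},{"slide":[0,0,0],"delta_rot":[0,0,0.57],"grip":0.005}])

```text
clock: 8.8
position: [0.5054, 0.0922, 0.0707]
orientation: [[-0.879, -0.477, 0.002], [-0.477, 0.879, 0.002], [-0.003, 0.001, -1.0]]
contact_force: [-1.8, 5.2, 7.2]
grip_width: 0.158
grasp_force: 30.0
```

```bash
python3 - <<'E'
from h import *
s=sensors.read_state();print({k:np.round(s[k],3) for k in ['clock','q','position','contact_force','moment']});print(np.degrees(np.arctan2(s['orientation'][1,1],s['orientation'][0,1])))
E
```

```text
{'clock': np.float64(8.8), 'q': array([ 33.271,  24.361, -56.655, 108.528,  23.489,  59.521,  85.245]), 'position': array([0.505, 0.092, 0.071]), 'contact_force': array([-1.762,  5.155,  7.184]), 'moment': array([ 1.325,  0.134, -0.013])}
118.50115245426657
```

Call:
drive_tool(targets=[{"slide":[0,0,0],"delta_rot":[0,0,0],"grip":0.04},{"slide":[0,0,0],"delta_rot":[0,0,0],"grip":0.05},{"slide":[0,0,0],"delta_rot":[0,0,0],"grip":0.05},{"slide":[0,0,0],"delta_rot":[0,0,0],"grip":0.05},{"slide":[0,0,0.03],"delta_rot":[0,0,0],"grip":0.05},{"slide":[0.01,0,0.07],"delta_rot":[0,0,-0.14],"grip":0.05},{"slide":[0.03,0,0.12],"delta_rot":[0,0,-0.28],"grip":0.05},{"slide":[0.05,0,0.16],"delta_rot":[0,0,-0.42],"grip":0.05},{"slide":[0.06,-0.01,0.18],"delta_rot":[0,0,-0.56],"grip":0.05},{"slide":[0.062,-0.012,0.18],"delta_rot":[0,0,-0.7],"grip":0.05},{"slide":[0.062,-0.012,0.18],"delta_rot":[0,0,-0.788],"grip":0.05},{"slide":[0.062,-0.012,0.18],"delta_rot":[0,0,-0.788],"grip":0.05}])

```text
clock: 10.0
position: [0.5664, 0.0782, 0.2491]
orientation: [[-0.957, 0.289, -0.0], [0.289, 0.957, -0.0], [0.0, -0.0, -1.0]]
contact_force: [-0.0, 0.4, -0.5]
grip_width: 0.576
grasp_force: 0.0
```

```bash
python3 - <<'E'
from h import *
c=snap('wrist','w2');s=sensors.read_state();print(s['clock'],s['position'],s['q'])
o=np.array([.504,.091]);t=np.radians(-16.7);R=np.array([[np.cos(t),-np.sin(t)],[np.sin(t),np.cos(t)]])
print(bar(c,o,R))
E
```

```text
10.05 [0.56631755 0.07828454 0.24903201] [ 29.13724418  18.66342264 -51.05948661  88.63248038  14.6589019
  79.74133236  50.32434284]
(array([ 5.60255156e-05, -7.23827860e-04]), np.float64(0.4111562642799216), 774, array([0.01397759, 0.04711399]))
```

View pics/w2.png

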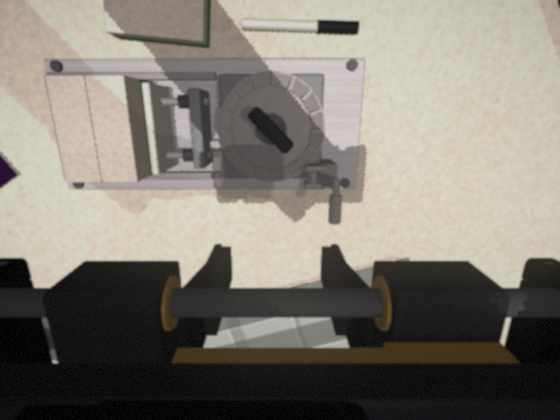

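The pawl is still back (peg at (335,207)), and the jaw plate stands clear of the cartons. The knob reads about 0.41. Now I lay the pawl down.

Call:
drive_tool(targets=[{"slide":[0.015,0.025,-0.02],"delta_rot":[0,0,0],"grip":0.05},{"slide":[0.031,0.053,-0.06],"delta_rot":[0,0,0],"grip":0.05},{"slide":[0.031,0.053,-0.1],"delta_rot":[0,0,0],"grip":0.05},{"slide":[0.031,0.053,-0.14],"delta_rot":[0,0,0],"grip":0.05},{"slide":[0.031,0.053,-0.1655],"delta_rot":[0,0,0],"grip":0.04},{"slide":[0.031,0.053,-0.1655],"delta_rot":[0,0,0],"grip":0.005},{"slide":[0.031,0.053,-0.1655],"delta_rot":[0,0,0],"grip":0.005},{"slide":[0.031,0.053,-0.1655],"delta_rot":[0,0,0],"grip":0.005},{"slide":[0.031,0.053,-0.1655],"delta_rot":[0,0,0],"grip":0.005},{"slide":[0.031,0.053,-0.1655],"delta_rot":[0,0,0],"grip":0.005},{"slide":[0.031,0.053,-0.1655],"delta_rot":[0,0,0],"grip":0.005},{"slide":[0.031,0.053,-0.1655],"delta_rot":[0,0,0],"grip":0.005}])

```text
clock: 11.25
position: [0.5982, 0.1309, 0.0851]
orientation: [[-0.958, 0.288, 0.002], [0.288, 0.958, -0.001], [-0.002, -0.0, -1.0]]
contact_force: [-1.9, -2.8, 7.6]
grip_width: 0.139
grasp_force: 30.0
```

Call:
drive_tool(targets=[{"slide":[-0.0012,-0.0039,0.0022],"delta_rot":[0,0,0],"grip":0.005},{"slide":[-0.0031,-0.0104,0.0046],"delta_rot":[0,0,0],"grip":0.005},{"slide":[-0.0052,-0.0172,0.0055],"delta_rot":[0,0,0],"grip":0.005},{"slide":[-0.0072,-0.0241,0.005],"delta_rot":[0,0,0],"grip":0.005},{"slide":[-0.0092,-0.0308,0.0031],"delta_rot":[0,0,0],"grip":0.005},{"slide":[-0.0111,-0.037,-0.0002],"delta_rot":[0,0,0],"grip":0.005},{"slide":[-0.0127,-0.0423,-0.0047],"delta_rot":[0,0,0],"grip":0.005},{"slide":[-0.014,-0.0468,-0.0102],"delta_rot":[0,0,0],"grip":0.005},{"slide":[-0.015,-0.0501,-0.0165],"delta_rot":[0,0,0],"grip":0.005},{"slide":[-0.0155,-0.0517,-0.0216],"delta_rot":[0,0,0],"grip":0.005},{"slide":[-0.0158,-0.0526,-0.0265],"delta_rot":[0,0,0],"grip":0.005},{"slide":[-0.0158,-0.0528,-0.029],"delta_rot":[0,0,0],"grip":0.005}])

```text
clock: 12.45
position: [0.582, 0.0782, 0.0545]
orientation: [[-0.958, 0.288, 0.0], [0.288, 0.958, -0.0], [-0.001, -0.0, -1.0]]
contact_force: [3.0, 1.0, 2.5]
grip_width: 0.132
grasp_force: 29.6
```

Call:
drive_tool(targets=[{"slide":[0,0,0],"delta_rot":[0,0,0],"grip":0.03},{"slide":[0,0,0],"delta_rot":[0,0,0],"grip":0.05},{"slide":[0,0,0],"delta_rot":[0,0,0],"grip":0.05},{"slide":[0,0,0],"delta_rot":[0,0,0],"grip":0.05},{"slide":[0,0,0.04],"delta_rot":[0,0,0],"grip":0.05},{"slide":[0,0,0.08],"delta_rot":[0,0,0],"grip":0.05},{"slide":[0,0,0.12],"delta_rot":[0,0,0],"grip":0.05},{"slide":[-0.015,0,0.16],"delta_rot":[0,0,0],"grip":0.05},{"slide":[-0.015,0,0.195],"delta_rot":[0,0,0],"grip":0.05},{"slide":[-0.015,0,0.195],"delta_rot":[0,0,0],"grip":0.05},{"slide":[-0.015,0,0.195],"delta_rot":[0,0,0],"grip":0.05}])

```text
clock: 13.55
position: [0.5668, 0.0784, 0.2501]
orientation: [[-0.958, 0.288, 0.001], [0.288, 0.958, -0.001], [-0.001, -0.0, -1.0]]
contact_force: [-0.7, 0.3, -0.1]
grip_width: 0.571
grasp_force: 0.0
```

```bash
python3 - <<'E'
from h import *
c=snap('wrist','w3');s=sensors.read_state();print(s['clock'],s['position'],s['contact_force'],s['moment'])
o=np.array([.504,.091]);t=np.radians(-16.7);R=np.array([[np.cos(t),-np.sin(t)],[np.sin(t),np.cos(t)]])
print(bar(c,o,R))
E
```

```text
13.6 [0.56639279 0.07825741 0.24904579] [-0.04453891 -0.20651625 -0.82552693] [ 0.0322872  -0.09476984 -0.00067699]
(array([ 0.00012393, -0.00063333]), np.float64(0.4065620577847415), 762, array([0.01373494, 0.04750851]))
```

View pics/w3.png

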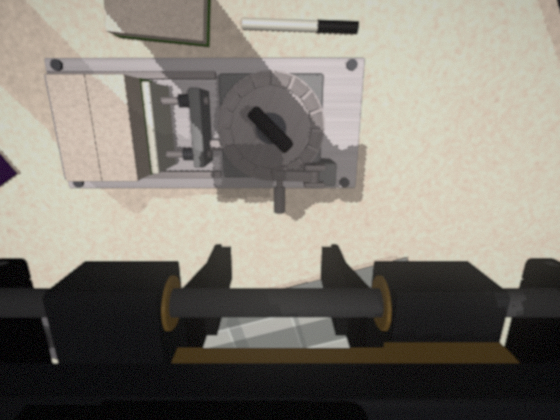

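Pawl is down on the teeth (peg at (280,198)), knob about notch 1, jaw clear. Now I grip the knob.

Call:
drive_tool(targets=[{"slide":[-0.01,0.002,0],"delta_rot":[0,0,0.14],"grip":0.05},{"slide":[-0.03,0.006,0],"delta_rot":[0,0,0.28],"grip":0.05},{"slide":[-0.05,0.01,-0.03],"delta_rot":[0,0,0.42],"grip":0.05},{"slide":[-0.062,0.0125,-0.06],"delta_rot":[0,0,0.56],"grip":0.05},{"slide":[-0.062,0.0125,-0.09],"delta_rot":[0,0,0.7],"grip":0.05},{"slide":[-0.062,0.0125,-0.121],"delta_rot":[0,0,0.793],"grip":0.05},{"slide":[-0.062,0.0125,-0.13],"delta_rot":[0,0,0.793],"grip":0.05},{"slide":[-0.062,0.0125,-0.15],"delta_rot":[0,0,0.793],"grip":0.05},{"slide":[-0.062,0.0125,-0.18],"delta_rot":[0,0,0.793],"grip":0.05},{"slide":[-0.062,0.0125,-0.18],"delta_rot":[0,0,0.793],"grip":0.03}])

```text
clock: 14.6
position: [0.5025, 0.0906, 0.0669]
orientation: [[-0.878, -0.478, -0.006], [-0.478, 0.878, 0.0], [0.005, 0.003, -1.0]]
contact_force: [-1.2, 0.4, 0.4]
grip_width: 0.539
grasp_force: 0.0
```

Call:
drive_tool(targets=[{"slide":[0,0,0],"delta_rot":[0,0,0],"grip":0.005},{"slide":[0,0,0],"delta_rot":[0,0,0],"grip":0.005},{"slide":[0,0,0],"delta_rot":[0,0,0],"grip":0.005},{"slide":[0,0,0],"delta_rot":[0,0,0],"grip":0.005},{"slide":[0,0,0],"delta_rot":[0,0,0],"grip":0.005},{"slide":[0,0,0],"delta_rot":[0,0,0],"grip":0.005}])

```text
clock: 15.2
position: [0.5047, 0.0919, 0.0704]
orientation: [[-0.877, -0.481, 0.0], [-0.481, 0.877, 0.001], [-0.001, 0.0, -1.0]]
contact_force: [-2.9, 2.6, 7.3]
grip_width: 0.16
grasp_force: 30.0
```

```bash
cat > st.py <<'E'
from h import *
s=sensors.read_state();y=np.arctan2(s['orientation'][1,1],s['orientation'][0,1])
print({k:np.round(s[k],3) for k in ['clock','position','contact_force','moment','grip_width','q']},'knob',1.2+np.radians(-16.7)-(y-np.pi/2))
E
python3 st.py
```

```text
{'clock': np.float64(15.2), 'position': array([0.505, 0.092, 0.07 ]), 'contact_force': array([-2.877,  2.569,  7.271]), 'moment': array([0.682, 0.599, 0.003]), 'grip_width': np.float64(0.16), 'q': array([ 33.097,  24.31 , -56.457, 108.537,  23.407,  59.604,  85.53 ])} knob 0.4069027358609326
```

Call:
drive_tool(targets=[{"slide":[0,0,0],"delta_rot":[0,0,-0.07],"grip":0.005},{"slide":[0,0,0],"delta_rot":[0,0,-0.14],"grip":0.005},{"slide":[0,0,0],"delta_rot":[0,0,-0.21],"grip":0.005},{"slide":[0,0,0],"delta_rot":[0,0,-0.28],"grip":0.005},{"slide":[0,0,0],"delta_rot":[0,0,-0.35],"grip":0.005},{"slide":[0,0,0],"delta_rot":[0,0,-0.4],"grip":0.005},{"slide":[0,0,0],"delta_rot":[0,0,-0.4],"grip":0.005},{"slide":[0,0,0],"delta_rot":[0,0,-0.4],"grip":0.005}])

```text
clock: 16.0
position: [0.5048, 0.0916, 0.0704]
orientation: [[-0.995, -0.101, 0.0], [-0.101, 0.995, 0.0], [-0.001, 0.0, -1.0]]
contact_force: [-3.8, 1.4, 6.5]
grip_width: 0.156
grasp_force: 30.0
```

```bash
python3 st.py
```

```text
{'clock': np.float64(16.0), 'position': array([0.505, 0.092, 0.07 ]), 'contact_force': array([-3.797,  1.362,  6.546]), 'moment': array([ 0.462,  0.559, -0.026]), 'grip_width': np.float64(0.156), 'q': array([ 29.705,  22.51 , -52.035, 108.668,  20.674,  58.713,  64.624])} knob 0.8071368502549586
```

Call:
drive_tool(targets=[{"slide":[0,0,0],"delta_rot":[0,0,-0.07],"grip":0.005},{"slide":[0,0,0],"delta_rot":[0,0,-0.14],"grip":0.005},{"slide":[0,0,0],"delta_rot":[0,0,-0.21],"grip":0.005},{"slide":[0,0,0],"delta_rot":[0,0,-0.28],"grip":0.005},{"slide":[0,0,0],"delta_rot":[0,0,-0.34],"grip":0.005},{"slide":[0,0,0],"delta_rot":[0,0,-0.38],"grip":0.005},{"slide":[0,0,0],"delta_rot":[0,0,-0.405],"grip":0.005},{"slide":[0,0,0],"delta_rot":[0,0,-0.405],"grip":0.005},{"slide":[0,0,0],"delta_rot":[0,0,-0.405],"grip":0.005}])

```text
clock: 16.9
position: [0.5048, 0.0914, 0.0704]
orientation: [[-0.954, 0.299, 0.0], [0.299, 0.954, -0.0], [-0.0, 0.0, -1.0]]
contact_force: [-2.7, 0.9, 6.8]
grip_width: 0.159
grasp_force: 30.0
```

```bash
python3 st.py
```

```text
{'clock': np.float64(16.9), 'position': array([0.505, 0.091, 0.07 ]), 'contact_force': array([-2.678,  0.906,  6.768]), 'moment': array([0.285, 0.551, 0.03 ]), 'grip_width': np.float64(0.159), 'q': array([ 26.301,  21.023, -47.746, 108.814,  18.256,  58.013,  43.223])} knob 1.2121628355580385
```

Call:
drive_tool(targets=[{"slide":[0,0,0],"delta_rot":[0,0,0],"grip":0.04},{"slide":[0,0,0],"delta_rot":[0,0,0],"grip":0.05},{"slide":[0,0,0],"delta_rot":[0,0,0],"grip":0.05},{"slide":[0,0,0],"delta_rot":[0,0,0],"grip":0.05},{"slide":[0,0,0.03],"delta_rot":[0,0,0],"grip":0.05},{"slide":[0.01,0,0.07],"delta_rot":[0,0,0.01],"grip":0.05},{"slide":[0.04,-0.005,0.12],"delta_rot":[0,0,0.01],"grip":0.05},{"slide":[0.062,-0.0125,0.16],"delta_rot":[0,0,0.01],"grip":0.05},{"slide":[0.062,-0.0125,0.18],"delta_rot":[0,0,0.01],"grip":0.05},{"slide":[0.062,-0.0125,0.18],"delta_rot":[0,0,0.01],"grip":0.05},{"slide":[0.062,-0.0125,0.18],"delta_rot":[0,0,0.01],"grip":0.05},{"slide":[0.062,-0.0125,0.18],"delta_rot":[0,0,0.01],"grip":0.05}])

```text
clock: 18.1
position: [0.5659, 0.0785, 0.2485]
orientation: [[-0.957, 0.289, -0.002], [0.289, 0.957, -0.0], [0.002, -0.001, -1.0]]
contact_force: [-0.2, 0.9, -0.1]
grip_width: 0.574
grasp_force: 0.0
```

```bash
python3 - <<'E'
from h import *
c=snap('wrist','w4');s=sensors.read_state();print(s['clock'],s['position'],s['contact_force'])
o=np.array([.504,.091]);t=np.radians(-16.7);R=np.array([[np.cos(t),-np.sin(t)],[np.sin(t),np.cos(t)]])
print(bar(c,o,R))
# rectified strips of jaw region at z=.06 (0.25 mm/px)
ims=[]
for f in ('w1','w3','w4'):
    c=load(f);ys=np.arange(-.085,-.165,-.00025);xs=np.arange(-.055,.055,.0006)
    m=np.array([[pix(c,np.r_[R@[x,y]+o,.06]) for y in ys] for x in xs],np.float32)
    i=cv2.remap(c['frame'],m[...,0],m[...,1],cv2.INTER_CUBIC);ims.append(cv2.resize(np.uint8(255*(i/255.)**.6),None,fx=2,fy=1))
cv2.imwrite('pics/j.png',np.vstack(ims));print(ims[0].shape)
E
```

```text
18.15 [0.56589249 0.07845759 0.24842825] [-0.01034139 -1.27847601 -0.63124181]
(array([ 0.00010453, -0.00050331]), np.float64(1.178442561881271), 744, array([0.01330153, 0.04787691]))
(184, 640, 3)
```

View pics/j.png

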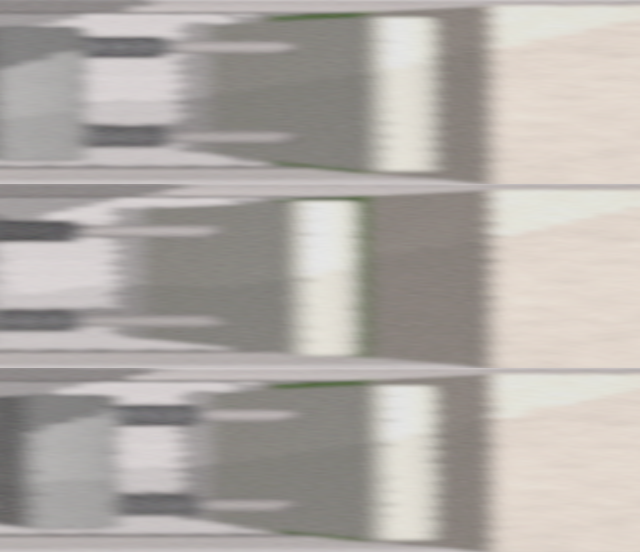

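The strips show the carton edge at 488 px in all three. The plate moved 9.5–9.75 mm while the carrier moved 15.7 mm from the clear position, so the springs give about 6.1 mm (about 4.3 N). The knob is at notch 3 with the pawl down.

```bash
python3 -c "
from workcell import workorder;print(workorder.job_done())"
```

```text
the job is handed in; nothing more can be done
None
```

The job is handed in: I backed the clamp off until the jaw stood about 9.5 mm clear, relaid the pawl, and wound up to notch 3. There the plate is pushed back about 6.1 mm (about 4.3 N, measured from the wrist camera, so only just past your 6 mm mark), and the cartons have not shifted.

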